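# Unlatch the slide cassette from its dock and hold it up

## Robot

A 6-joint arm with a two-finger parallel gripper is mounted at the origin on a cart in front of the work surface, level with it; the furniture and walls round the work are solid. World frame = base frame: x ahead of the robot, y to its left, z up, the work surface at z = 0. Lengths are in m, angles in rad, forces in N, time in s.
With the tool pointing down it reaches from about 0.275 to 0.875 m from the base axis. Payload 12.5 kg.
Tool frame: the origin (TCP) lies on the centre line of the jaws, within the pads' length; the fingertips stand r.finger_overhang ahead of it and the grasp point (between the pads) lies 3 mm ahead of it (r.finger_overhang is the distance from the TCP to the fingertips, in m); z points along the fingers, y is the direction in which the jaws open and shut (so a half turn about z gives the same grasp; the last joint's range is limited). The gripper opens to 85 mm and grips with 20 to 120 N. Pads are 22 mm wide; open, the fingers measure 114 mm over their backs; the gripper's body (76 mm by 85 mm) begins 54 mm behind the grasp point. The pads swing forward as they close: fully open they stand 13 mm farther back than shut.
Start: joints at [1.133, 0.351, 1.652, -0, 1.139, -0.085], TCP at [0.19, 0.516, 0.253] pointing down, gripper open.
Joint ranges: [-2.75, 2.75], [-0.79, 2.1], [0.01, 2.65], [-1.57, 4.71], [0.07, 3.14], [-2.87, 2.87]. Speed limits (rad/s): [2.22, 2.22, 2.79, 3.14, 3.14, 3.14].

## Interface

Orientations are given as a unit quaternion [x, y, z, w].
In Python, from cell import r, optics gives the robot as it stands. The module is installed in compiled form; this text tells all that it offers. Calls block until the motion is done:
- r.move_to(position, orientation): joint-space move of the TCP to a pose.
- r.move_linear(position, rot=None, vel=0.15): straight line of the TCP; rot=None keeps the orientation; vel is the mean speed in m/s.
- r.set_joints(angles): joint-space move.
- r.set_gripper(opening, squeeze=None): opening from 0.0 (shut) to 1.0 (fully open); squeeze is the grip in N (None keeps the last); returns when the fingers have stopped.
- r.sleep(seconds).
- r.inverse_kinematics(position, orientation): joint angles nearest the present ones, or None.
- optics.get_image(name): name is "side" or "top"; returns a dict with "pixels" (420x560x3 uint8, red, green, blue), "depth" (420x560 float32, m along the optical axis (not along the pixel's ray), 0 where there is no reading), "fx", "fy", "cx", "cy" (pixels), "camera_from_world" (4x4, takes a point from world to camera coordinates). Camera axes: x right, y down, z forward; pixel columns grow to the right and rows downward; lengths in m; the calibration is good to about 2 mm. A picture is of the moment at which its call begins.
A pose or a line that the arm cannot do raises r.PlanningError and nothing moves.
- r.hand_in(): hands the job in, once; it reports no verdict.
Readings, each from a call of its own:
- r.current_t(): time.
- r.current_q(): joint angles.
- r.current_qvel(): joint speeds.
- r.current_effort(): joint torques, N m.
- r.current_tool_pos(): TCP position.
- r.current_ee_rot(): TCP orientation.
- r.current_contact_force(): force on the tool from outside, world axes, zero at the start.
- r.current_torque(): the same for the moment, N m.
- r.current_opening(): opening from 0.0 (shut) to 1.0 (fully open).
Only numpy, scipy, OpenCV 4.12 (cv2) and the standard library are available. Lean on these libraries where they do the work, as an engineer would, in place of code of your own. Each camera call takes 0.05 s, during which the arm holds its last target. There are 200 camera calls.

## Task

The slide cassette is locked in its dock on the table. Swing the dock's keeper bar about a quarter turn aside (either way), then pinch the cassette's two opposed side catches together until they are flush with its head, lift the cassette straight up out of the dock and finish while still holding it, catches pinched, upright and still, about a hand's breadth (10 cm) above the dock. Leave the label roll and the thermometer beside the dock where they are.

Things in the scene. Friction and masses are not known exactly. Their poses are not given: they have to be found in the camera images.
- dock: grey fixed dock, base plate 160 x 100 x 6 mm, with an open-topped pocket (walls outside 92 along x by 73 mm along y, top of the walls 40 mm above the table). Origin on the table under the centre of the pocket; z up, long axis x; the keeper's post stands on the +x side, 68 mm from the origin. Its yaw varies by up to 0.45 rad; it cannot move.
- keeper (a joint): angle of the steel keeper bar (rad) about the vertical post. 0: it lies over the middle of the cassette, pointing along the dock's -x, and blocks it; positive swings its free end to the dock's -y, negative to +y; stops at -1.8 and 1.8. Starts within 0.15 of 0. Light friction (about 0.5 N at the knob), stays where it is left. The bar is 14 mm wide, 6 mm thick, its top 92 mm above the table; about 1.4 rad leaves room for a gripper at the cassette.
- keeper_knob (a point): centre of the upright black knob (round, diameter 14 mm, 28 mm tall, from 92 to 120 mm above the table) on the free end of the keeper bar, 70 mm from the pivot axis. It does not turn on the bar.
- keeper_pivot (a point): point on the vertical pivot axis of the keeper, 89 mm above the table.
- cassette_grip (a point): point midway between the two press buttons of the cassette, 66 mm above the table while seated. The white cassette is 72 (x) x 53 (y) x 78 mm tall, 0.2 to 0.35 kg, axes parallel to the dock's while seated; this point is 60 mm above its underside. It stands 6 mm above the table in the pocket with 2 mm of play all round. Its head (56 x 44 x 36 mm, from 48 to 84 mm above the table) is what the fingers end up gripping: 44 mm across y.
- catch_left (a joint): travel (m) of the sprung catch on the cassette's +y side; 0 is out (locked), 0.006 is flush with the head, 0.0075 is the stop. Its button (10 mm wide along x, 28 mm tall, centred at the height of cassette_grip) stands 6 mm proud of the head, so that the two buttons measure 56 mm over their outsides. Spring about 2 N out, 5 N flush. Unless both catches are pressed in more than about 4 to 5 mm their barbs catch in windows of the dock and the cassette cannot rise more than 3 mm.
- catch_right (a joint): the same for the catch on the cassette's -y side; both grow when pinched together.
- label_roll: white roll of labels, diameter 68 mm, 50 mm tall, standing loose about 150 mm to the dock's +y side; origin under its centre. Leave alone.
- thermometer: yellow hand-held thermometer, 140 x 68 x 23 mm, lying loose about 125 mm to the dock's -y side; origin under its centre. Leave alone.
Things that resemble listed ones, but are neither listed nor needed, are in the scene too. There is more than one size of the dock; the job needs the larger.

How it is judged:
On the way, in this order (a step that is already met when the one before it is completed fails the run):
1. the keeper bar is swung aside (over 0.9 rad) with the cassette still seated ((value of joint keeper above 0.9 rad or value of joint keeper below -0.9 rad) and z of cassette_grip in the frame of dock below 0.072 m), for 0.2 s.
2. both catches are pinched in (over 4 mm) by the fingers while the cassette is still seated (value of joint each of catch_left, catch_right above 0.004 m and contact force between the fingers and cassette above 2 N and z of cassette_grip in the frame of dock below 0.072 m), for 0.05 s.
At the end, for the whole second after the job is handed in: Fingers hold the cassette, both catches in over 4 mm, underside 50 mm or more above the dock walls, within 60 mm sideways of the dock, upright to 0.2 rad, still, free of the dock; keeper over 0.9 rad aside and at rest; label roll and thermometer moved under 30 mm (z of cassette_grip in the frame of dock above 0.15 m and horizontal distance between cassette_grip and dock below 0.06 m and angle between cassette_grip's own z axis and vertical below 0.2 rad and value of joint each of catch_left, catch_right above 0.004 m and contact force between the fingers and cassette above 2 N and contact force between cassette and dock below 0.2 N and velocity of joint keeper between -0.2 and 0.2 rad/s and (value of joint keeper above 0.9 rad or value of joint keeper below -0.9 rad) and distance of each of label_roll, thermometer from where it was at the start of the episode below 0.03 m and linear speed of cassette below 0.03 m/s); the arm keeps its last pose, push and grip.
It fails at once if the label roll or the thermometer is pushed away (over 30 mm) (distance of any of label_roll, thermometer from where it was at the start of the episode above 0.03 m).
It also fails if it takes over 48 s, if anything falls off the work surface, if the arm or the gripper's body presses on something with over 40 N, if the wrist force passes 120 N, or if a joint passes its speed limit or range.

## Working session

There is one attempt and no reset: what is moved stays moved. The work goes in short steps, each a Python script; the robot and the scene stay as the last script left them, time stands still between calls to the robot, and variables do not carry over. Pictures are saved under pics/ and viewed, about 8 in all and at most 12, crops included, and the job is handed in when it is done.

```bash
mkdir -p pics
cat > h.py <<'E'
from cell import r, optics
import numpy as np, cv2
def snap(name):
    im=optics.get_image(name); np.save(f'/tmp/{name}.npy',im,allow_pickle=True); return im
def load(name): return np.load(f'/tmp/{name}.npy',allow_pickle=True).item()
def cloud(im):
    d=im['depth']; v,u=np.mgrid[:d.shape[0],:d.shape[1]]
    P=np.stack([(u-im['cx'])/im['fx']*d,(v-im['cy'])/im['fy']*d,d,np.ones_like(d)],-1)
    W=P@np.linalg.inv(im['camera_from_world']).T
    W=W[...,:3]; W[d==0]=np.nan; return W
def save(im,fn,box=None,s=1):
    p=im['pixels'][...,::-1]
    if box: p=p[box[1]:box[3],box[0]:box[2]]
    cv2.imwrite(fn,cv2.resize(p,None,fx=s,fy=s,interpolation=cv2.INTER_CUBIC))
E
python3 - <<'E'
from h import *
for n in('top','side'):
    im=snap(n); save(im,f'pics/{n}0.png')
    print(n,im['fx'],im['cx'],im['cy'],np.linalg.inv(im['camera_from_world']).round(3).tolist())
print(r.current_t(),r.finger_overhang,r.current_ee_rot(),r.current_tool_pos())
E
```

```text
top 419.6043992596627 280.8289034824966 212.63443510321025 [[-0.02, -0.992, 0.127, 0.452], [-0.999, 0.023, 0.023, 0.043], [-0.025, -0.126, -0.992, 0.919], [0.0, 0.0, 0.0, 1.0]]
side 546.3353667919209 283.03192938587534 213.24295192709158 [[0.998, -0.049, 0.028, 0.49], [-0.054, -0.673, 0.738, -0.817], [-0.017, -0.738, -0.674, 0.874], [0.0, 0.0, 0.0, 1.0]]
0.1 0.022 [ 1.75483848e-01  9.84482168e-01 -5.08439000e-04 -1.44873131e-04] [0.18988272 0.51588937 0.25280161]
```

View pics/top0.png

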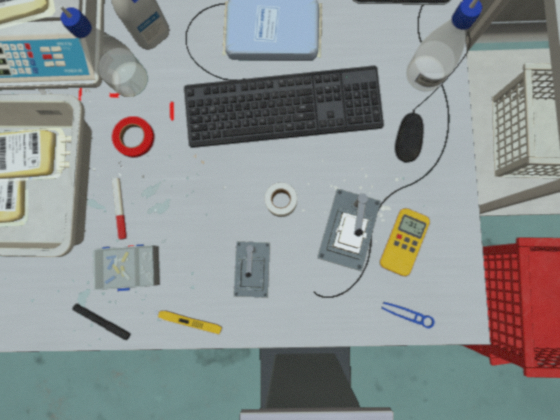

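View pics/side0.png

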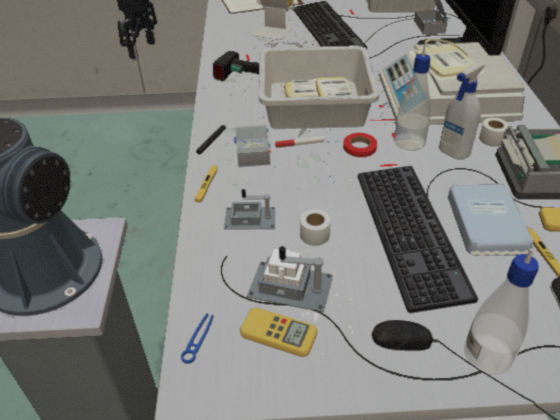

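The top view shows two docks. The large one at (350,230) has the white cassette, a black knob at (358,232), the post near (362,200), the label roll at (281,199) and the thermometer at (405,242). The small one at (252,268) is empty. The large one fits the description: it holds the cassette and has the roll and thermometer on its ±y sides. I'll confirm in an enlarged crop and measure.

Run:
```python
from h import *
top=load('top'); side=load('side')
a=cv2.resize(top['pixels'][180:280,305:445,::-1],None,fx=4,fy=4,interpolation=cv2.INTER_CUBIC)
cv2.imwrite('pics/c1.png',a)
C={n:cloud(load(n)) for n in('top','side')}
for n,W in C.items():
    P=W.reshape(-1,3); col=load(n)['pixels'].reshape(-1,3).astype(int)
    def sel(z0,z1,xr=(.3,.6),yr=(-.26,-.03)): return (P[:,2]>z0)&(P[:,2]<z1)&(P[:,0]>xr[0])&(P[:,0]<xr[1])&(P[:,1]>yr[0])&(P[:,1]<yr[1])
    for nm,z0,z1 in(('knobtop',.112,.126),('bar/post',.085,.1),('headtop',.078,.087),('walls',.034,.044),('base',.003,.010)):
        m=sel(z0,z1)
        if m.sum()>3:
            q=P[m]; rect=cv2.minAreaRect((q[:,:2]*1000).astype(np.float32))
            print(n,nm,m.sum(),q.mean(0).round(4),'rect mm',np.round(rect[0],1),np.round(rect[1],1),round(rect[2],1))
W=C['top']
for uv in[(281,186),(400,245),(358,232),(363,200)]: print(uv,W[uv[1],uv[0]].round(3))
```

```text
top knobtop 42 [ 0.5136 -0.0863  0.1199] rect mm [513.4 -86.3] [11.5 11.4] 86.2
top bar/post 426 [ 0.5438 -0.088   0.0904] rect mm [541.5 -87.3] [ 40.4 105.4] 69.5
top headtop 509 [ 0.5157 -0.0755  0.0837] rect mm [517.8 -78.9] [55.8 55.9] 72.5
top walls 520 [ 0.5154 -0.076   0.0402] rect mm [528.3 -82.3] [ 73.2 113.7] 72.2
top base 2263 [ 0.476  -0.1178  0.0059] rect mm [ 450.2 -144.8] [299.5 229.5] 0.0
side knobtop 43 [ 0.5151 -0.0912  0.1172] rect mm [515.3 -89.9] [13.4 12.9] 34.5
side bar/post 298 [ 0.5535 -0.0985  0.0904] rect mm [542.7 -97.1] [ 22.3 102.2] 81.0
side headtop 367 [ 0.5202 -0.0873  0.082 ] rect mm [538.1 -94.6] [ 54.1 106.7] 59.0
side walls 472 [ 0.5222 -0.0994  0.0379] rect mm [531.6 -89. ] [ 75.6 121.6] 69.5
side base 1504 [ 0.4792 -0.1466  0.0053] rect mm [ 451.8 -144.8] [296.1 225.9] 0.0
(281, 186) [0.619 0.061 0.052]
(400, 245) [ 0.491 -0.188  0.02 ]
(358, 232) [ 0.513 -0.084  0.121]
(363, 200) [ 0.578 -0.101  0.097]
```

View pics/c1.png

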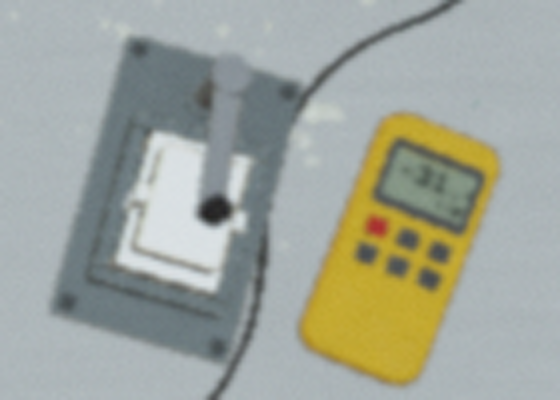

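The crop confirms it. It shows the cassette with both buttons, the bar from the post (230,75) to the knob (213,208), and four base screws. The wall and head fits agree on a dock origin of (0.518,-0.079) and a yaw of -0.308. The knob-to-pivot distance comes out at 70 mm and the keeper at about +0.13. Next I'll swing it positive with the open jaws straddling the knob.

```bash
cat >> h.py <<'E'
from scipy.spatial.transform import Rotation as R
YAW=-0.308; O=np.array([.518,-.079]); ex=np.array([np.cos(YAW),np.sin(YAW)]); ey=np.array([-ex[1],ex[0]])
PIV=O+.068*ex
def q(th): return [float(np.cos(th/2)),float(np.sin(th/2)),0.,0.]   # tool x at heading th, tool z down
E
python3 - <<'E'
from h import *
def pose(k,z):   # keeper angle k: knob xy, tool x along bar inward
    a=YAW+np.pi+k
    return [*(PIV+.07*np.array([np.cos(a),np.sin(a)])),z], q(YAW+k)
r.set_gripper(0.4)
p,o=pose(.13,.20); print(p, r.inverse_kinematics(p,o)); r.move_to(p,o)
p,o=pose(.13,.121); r.move_linear(p,vel=.06); print('down',r.current_contact_force().round(1) if hasattr(r.current_contact_force(),'round') else r.current_contact_force(),r.current_opening())
for k in np.linspace(.3,1.6,9):
    p,o=pose(k,.121); r.move_linear(p,o,vel=.05)
print(np.round(r.current_contact_force(),1),np.round(r.current_q(),2))
p[2]=.22; r.move_linear(p,vel=.15)
# back off toward +y side clear of view
r.move_to([.35,.15,.3],q(YAW)); print(r.current_t())
im=snap('top'); save(im,'pics/t2.png',(265,150,465,300),4)
W=cloud(im); P=W.reshape(-1,3); m=(P[:,2]>.113)&(P[:,2]<.126)&(P[:,0]>.45)&(P[:,0]<.65)&(P[:,1]<-.05)&(P[:,1]>-.26)
d=P[m].mean(0)[:2]-PIV; print('knob',m.sum(),P[m].mean(0).round(4),np.hypot(*d),'keeper',(np.arctan2(d[1],d[0])-YAW-np.pi+np.pi)%(2*np.pi)-np.pi)
m=(P[:,2]>.077)&(P[:,2]<.088)&(np.hypot(P[:,0]-O[0],P[:,1]-O[1])<.045)
print('head',m.sum(),cv2.minAreaRect((P[m][:,:2]*1000).astype(np.float32)),P[m].mean(0))
E
```

```text
[np.float64(0.5139060563011362), np.float64(-0.08722012146052305), 0.2] [-2.57444503e-01  3.63293702e-01  1.77975017e+00 -4.44089210e-16
  9.98548786e-01  1.49135182e+00]
down [ 0.  -0.5  0. ] 0.40009184787868435
[-0.2  0.5  0.6] [-0.37  0.58  1.66  0.    0.9  -0.08]
10.7
knob 50 [ 0.5545 -0.1633  0.1198] 0.06966139499878006 keeper 1.4610893167502015
head 655 ((518.1690673828125, -79.04602813720703), (55.50312423706055, 56.3996467590332), 72.02618408203125) [ 0.51763949 -0.0785211   0.08392148]
```

View pics/t2.png

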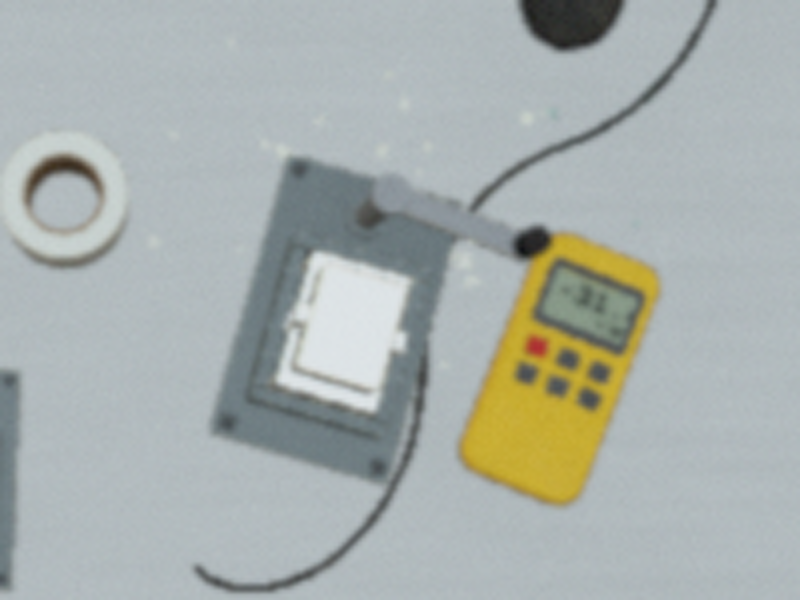

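The crop shows the bar aside: post (390,190), knob (530,242), keeper about 1.46 rad. The roll and thermometer have not moved, and the head centre is unchanged at (0.518,-0.079). Now the pinch.

Run:
```python
from h import *
r.set_gripper(0.92)
o=q(YAW); r.move_to([.518,-.079,.2],o)
r.move_linear([.518,-.079,.075],vel=.08)
print('down',np.round(r.current_contact_force(),1),np.round(r.current_tool_pos(),4))
r.set_gripper(0.0,60); r.sleep(.4)
print('pinch',np.round(r.current_contact_force(),1),r.current_opening(),r.current_opening()*85,np.round(r.current_tool_pos(),4),r.current_t())
im=snap('side'); save(im,'pics/s3.png',(215,200,365,312),5)
```

```text
down [ 0.5 -0.1  0. ] [ 0.5182 -0.079   0.0754]
pinch [-1.9 -0.8  7. ] 0.5060206738959389 43.0117572811548 [ 0.5183 -0.0792  0.0756] 14.925
```

View pics/s3.png

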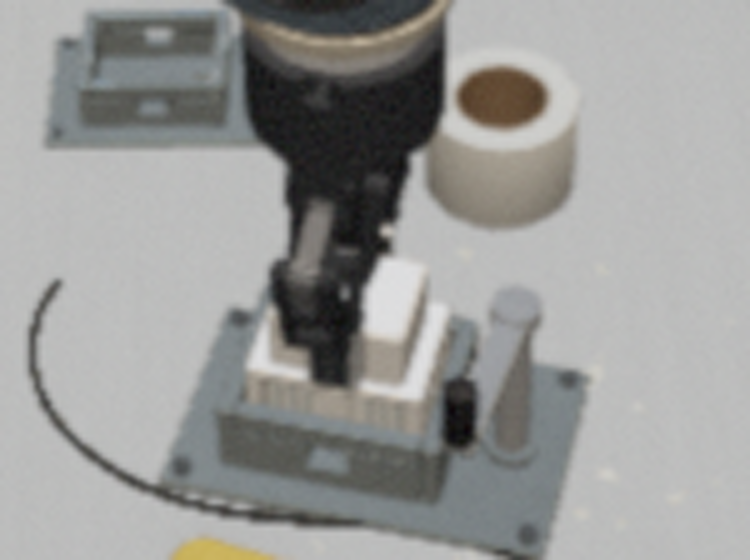

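The fingers at (330,320) hold the head with both pads on the buttons. An opening of 43 mm means the catches are flush, with the cassette still seated. Lifting straight up.

Run:
```python
from h import *
p=np.array(r.current_tool_pos()); f0=None
for dz,v in((.012,.03),(.05,.05),(.103,.06)):
    r.move_linear([.518,-.079,.0755+dz],vel=v); print(dz,np.round(r.current_contact_force(),1),np.round(r.current_opening(),3))
r.sleep(.8); print(np.round(r.current_tool_pos(),4),r.current_t(),np.abs(r.current_qvel()).max())
im=snap('side'); save(im,'pics/s4.png',(215,150,375,300),4)
im=snap('top'); W=cloud(im); u=lambda a:W[a[1],a[0]].round(3)
print('roll',u((281,186)),'therm',u((400,245)))
P=W.reshape(-1,3); m=(P[:,2]>.113)&(P[:,2]<.126)&(P[:,0]>.53)&(P[:,0]<.58)&(P[:,1]<-.14)&(P[:,1]>-.19)
print('knob',m.sum(),P[m].mean(0).round(4) if m.any() else '')
```

```text
0.012 [ 0.2 -0.7 -2. ] 0.505
0.05 [ 1.  -0.6 -1.8] 0.507
0.103 [ 0.   0.7 -2.1] 0.506
[ 0.518  -0.079   0.1785] 18.2833 0.001876851417520341
roll [0.619 0.061 0.051] therm [ 0.473 -0.083  0.429]
knob 0
```

View pics/s4.png

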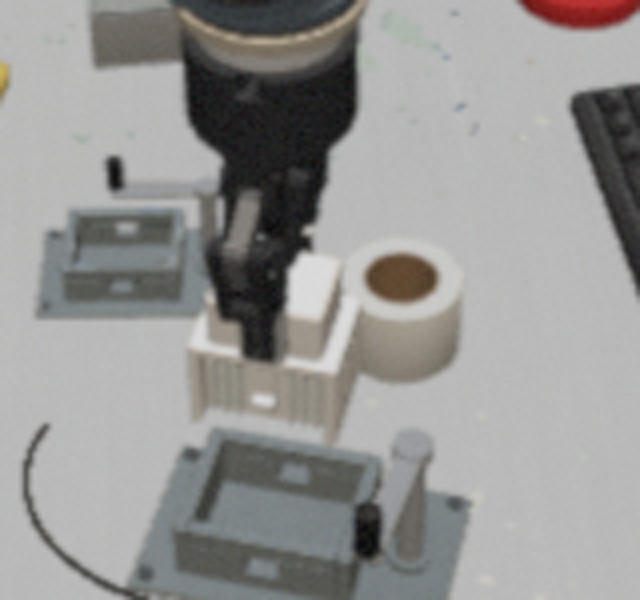

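The cassette is clear of the pocket, upright in the fingers, and the keeper is still aside (knob at (367,530)). The weight reads about 2 N. Handing in.

```bash
python3 -c "
from h import *
r.hand_in(); print(r.current_t(), r.current_opening())"
```

```text
the job is handed in; nothing more can be done
the job is handed in; nothing more can be done
```

The job is handed in at about 18 s of the 48 s allowed. The cassette is out of its dock and held pinched, still and upright, about 10 cm above where it was seated.

**What I did:**
- I swung the larger dock's keeper to about +1.46 rad with the open jaws straddling its knob.
- I pinched the two catches with 60 N.
- I lifted the cassette straight up 103 mm.

**Last checks before handing in:**
- **Grip:** the jaw opening held at about 43 mm through the lift, which fits catches flush with the 44 mm head. I did not measure catch travel itself.
- **Force:** the tool read about 2 N downward while holding, close to the lightest cassette weight given. At the pinch it read 7 N upward, probably fingertips touching the cassette's shoulder. That went away once it lifted.
- **Motion:** the joints were practically still.
- **Picture:** the cassette is clear of the dock, and the keeper is still aside.
- **Label roll:** its position after the lift matches the start.
- **Not re-measured after the lift:** the arm hid the thermometer and knob from the top camera. The thermometer looked undisturbed in the picture after the swing, and nothing went near it after that.

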